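# Trip-test the limit switch with the red roller

### The arm

A 7-joint arm with a two-finger parallel gripper is mounted at the origin on a cart in front of the work surface, level with it; the furniture and walls round the work are solid. World frame = base frame: x ahead of the robot, y to its left, z up, the work surface at z = 0. Lengths are in m, angles in rad, forces in N, time in s.
With the tool pointing down it reaches from about 0.4 to 0.875 m from the base axis. Payload 19.3 kg.
Tool frame: the origin (TCP) lies at the very end of the fingers, on their centre line; the grasp point (between the pads) lies 19 mm behind it (grasp_offset is the distance from the TCP to the grasp point, in m); z points along the fingers, y is the line along which they close (so a half turn about z gives the same grasp; the last joint's range is limited). The gripper opens to 85 mm and grips with 20 to 120 N. Pads are 22 mm wide; open, the fingers measure 114 mm over their backs; the gripper's body (76 mm by 85 mm) begins 54 mm behind the grasp point. The pads swing forward as they close: fully open they stand 13 mm farther back than shut.
Start: joints at [-1.32, 0.521, -0.036, 1.599, 0.021, 1.021, -0.113], TCP at [0.197, 0.593, 0.231] pointing down, gripper open.
Joint ranges: [-2.91, 2.91], [-0.3, 2.13], [-1.5, 1.42], [0.17, 2.43], [-1.26, 4.41], [0.16, 1.93], [-2.52, 2.52]. Speed limits (rad/s): [1.89, 1.89, 2.39, 2.39, 3.01, 3.01, 3.01].

### API

Orientations are given as [roll, pitch, yaw] about the fixed x, y, z axes, in that order (R = Rz(yaw) Ry(pitch) Rx(roll)).
In Python, from rig import read_state, get_image, job_done, grasp_offset gives the robot as it stands.
- The arm moves only by the tool carry_out, never from a script. Its argument "deltas" is a list that holds one entry, the list of rows, each a list of 6 numbers: the shift along the tool's x, y, z in mm, then the turn, a rotation vector about the tool's x, y, z in rad. In form: [[[x, y, z, wx, wy, wz], ...]]. A call has exactly 8 rows; each row is the pose to reach, as a shift and turn from the pose commanded when the call began, along the tool's axes at that moment; what a row does not reach only later rows make up. A row lasts 1/8 s, in which the tool goes at most 62.5 mm and 10.7 degrees, less where a joint would pass 70% of its speed; a pose out of reach is approached as far as the arm can. A call with a gripper value outside its range is refused whole. "jaw" is the gripper command: -1 is shut, 1 is fully open, values between are in proportion, set as the call begins (left out, the last holds). The fingers move at their own pace and stop on an object; "grip_force" is the grip in N (left out, the last holds). Time passes only in rows, so rows that repeat a pose let the fingers close, or fill a call up. It gives the time, the measured TCP pose, the force, the opening and the grip force at its end, in the units of the state.
- read_state(): the state, without advancing time (a new reading comes with each control period).
- get_image(name): name is "scene" or "top" or "wrist"; returns a dict with "frame" (400x640x3 uint8, red, green, blue), "mtx" (3x3 intrinsics, pixels), "rvec" (rotation vector, rad) and "tvec" (3), from world to camera coordinates, as OpenCV has them. Camera axes: x right, y down, z forward; pixel columns grow to the right and rows downward; lengths in m; the calibration is good to about 2 mm. A picture is of the moment at which its call begins. There is no depth.
- job_done(): hands the job in; it is judged then, once.
The state is a dict: "time": time; "joint_pos": joint angles; "qd": joint speeds; "joint_efforts": joint torques, N m; "position": TCP position; "ee_rot": TCP orientation; "ft_force": force on the tool from outside, world axes, zero at the start; "wrist_torque": the same for the moment, N m; "gripper_width": finger opening in m; "finger_force": force on a finger pad.
Only numpy, scipy, OpenCV 4.12 (cv2) and the standard library are available. Lean on these libraries where they do the work, as an engineer would, in place of code of your own. Each camera call takes 0.05 s, during which the arm holds its last target. There are 200 camera calls.

### The job

Test the limit switch with the red roller: push its roller arm sideways, towards the green lamp on its foot, until it leans over by about 40 degrees and so trips, and hold it there for about a second. Then let the arm spring back upright, and leave the switch with the blue roller alone.

Things in the scene. Friction and masses are not known exactly. Their poses are not given: they have to be found in the camera images.
- red_switch: Limit switch with the red roller, fixed on the bench, yaw varies. Origin: centre of its foot's underside; z up. Foot: aluminium, 64 (x) x 90 (y) x 8 mm; on it a grey housing with dark head, 36 x 38 mm, x = -8 to +28, top at z = 91. The arm is on the housing's -x face. Green lamp, 20 mm wide, top at z = 26, at y = +33 mm: push the arm towards +y.
- red_roller (a point): Centre of the red roller (22 mm diameter, 10 mm wide along the switch's x) at the upper end of a flat steel arm 12 mm wide. At rest at x = -24, y = 0, z = 140 mm in the frame of red_switch; the pivot, an axis along the switch's x, lies 65 mm straight below it. At angle a the roller is 65*sin(a) mm towards the lamp, at z = 75 + 65*cos(a) mm.
- red_arm (a joint): Angle of the arm with the red roller from upright, in rad; positive towards the green lamp. It trips beyond 0.45 rad (26 degrees) and can swing to 1.2 rad either way. A spring (0.35 N m/rad, about 4 N at the roller at 40 degrees) brings it back upright to 0 when released.
- blue_arm (a joint): Angle of the arm of the other, otherwise identical limit switch, which has a blue roller and stands at least 120 mm away; rad, 0 upright. To be left alone: not swung by more than 0.2 rad either way.

How it is judged:
By the outcome, as a careful person would: the job done as asked, in the order asked, and still so for the second after the job is handed in, with the robot touching nothing.
It also fails if it takes over 35 s, if anything falls off the work surface, if the arm or the gripper's body presses on something with over 40 N, if the wrist force passes 120 N, or if a joint passes its speed limit or range.

## Working session

There is one attempt and no reset: what is moved stays moved. The work goes in short steps, Python scripts to look and compute and a tool call to move; the robot and the scene stay as the last step left them, time stands still between calls to the robot, and variables do not carry over. Pictures are saved under pics/ and viewed, at most 10 in all, crops included, and the job is handed in when it is done.

Besides the shell and the picture viewer there is one more tool, called by a JSON object that holds its "name" and its "arguments". carry_out: Moves the arm, as the interface text tells. Its arguments: {"type":"object","properties":{"deltas":{"type":"array","items":{"type":"array","items":{"type":"array","items":{"type":"number"}}}},"jaw":{"type":"number"},"grip_force":{"type":"number"}},"required":["deltas"]}

```bash
mkdir -p pics
python3 - <<'E'
from rig import *
import cv2,numpy as np
s=read_state();print(s['time'],s['position'],s['ee_rot'],s['gripper_width'])
for n in("scene","top"):
    d=get_image(n);cv2.imwrite(f"pics/{n}.png",d['frame'][:,:,::-1]);np.savez(n,**d)
E
```

```text
0.0 [0.19700135 0.59276159 0.23072766] [-3.14041721e+00  8.39697663e-05  2.82078046e+00] 0.08564690585889949
```

View pics/scene.png

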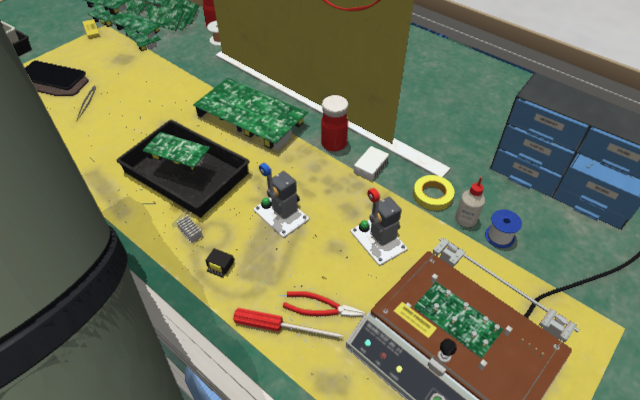

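View pics/top.png

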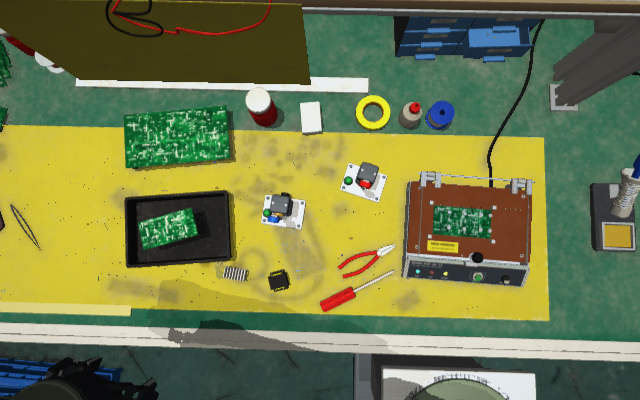

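The scene view has the red roller at about (374,194) and its lamp at (366,229). In the top view the red switch is at about (364,182), with its lamp to the left at (348,182), and the blue switch is at (283,210). I'll enlarge the top view and print some world coordinates.

```bash
cat > h.py <<'E'
import cv2,numpy as np
def onplane(d,uv,z):
    R=cv2.Rodrigues(d['rvec'])[0];t=np.ravel(d['tvec'])
    p=cv2.undistortPoints(np.array([[uv]],float),d['mtx'],None)[0,0]
    r=R.T@np.r_[p,1];c=-R.T@t
    return c+r*(z-c[2])/r[2]
def proj(d,P): return cv2.projectPoints(np.array(P,float),d['rvec'],d['tvec'],d['mtx'],None)[0][:,0]
def blob(d,hue,box):
    u0,v0,u1,v1=box;h=cv2.cvtColor(np.ascontiguousarray(d['frame'][v0:v1,u0:u1]),cv2.COLOR_RGB2HSV).astype(int)
    m=(abs((h[...,0]-hue+90)%180-90)<10)&(h[...,1]>130)&(h[...,2]>50)
    v,u=np.nonzero(m);return (u.mean()+u0,v.mean()+v0),len(u)
E
python3 - <<'E'
from h import *
T=dict(np.load('top.npz'));S=dict(np.load('scene.npz'))
for n,d,hue,box,z in(("red top",T,0,(335,155,392,205),.14),("lamp top",T,70,(338,172,356,190),.02),("red sc",S,0,(360,182,390,208),.14),("lamp sc",S,70,(355,218,372,238),.02),("bluelamp",T,70,(258,204,272,222),.02),("blue",T,110,(262,190,300,228),.14)):
    try:
        b,k=blob(d,hue,box);print(n,np.round(b,1),k,onplane(d,b,z).round(4))
    except Exception as e:print(n,e)
a=cv2.resize(T['frame'][150:240,250:400],None,fx=5,fy=5,interpolation=2)
cv2.imwrite('pics/c.png',a[:,:,::-1])
E
```

```text
red top [364.4 183.9] 71 [0.5188 0.2142 0.14  ]
lamp top [347.9 180.2] 40 [0.5419 0.2408 0.02  ]
red sc [373.8 194.4] 106 [0.5192 0.2148 0.14  ]
lamp sc [364.  224.6] 48 [0.5405 0.2405 0.02  ]
bluelamp [266.8 212.5] 36 [0.4675 0.4133 0.02  ]
blue [273.1 219. ] 59 [0.4482 0.3835 0.14  ]
```

View pics/c.png

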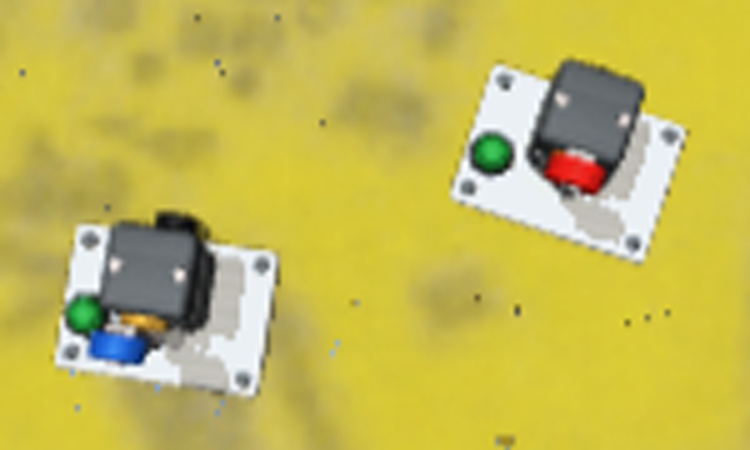

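The crop shows the red foot's corners at crop pixels (497,65), (688,130), (640,262) and (453,200). The lamp is on its left end, and the roller is on the near side, towards the robot.

Run:
```python
from h import *
T=dict(np.load('top.npz'))
c=np.array([onplane(T,(250+u/5-.4,150+v/5-.4),.008) for u,v in((497,65),(688,130),(640,262),(453,200))])
o=c.mean(0);y=(c[0]+c[3]-c[1]-c[2])[:2];y/=np.linalg.norm(y)
x=np.array([y[1],-y[0]])
print(c.round(3),o,'y',y,'x',x,'yaw',np.arctan2(x[1],x[0]))
print('roller pred',o[:2]-.024*x,'lamp rel',(np.array([.5412,.2407])-o[:2])@np.c_[x,y], 'roller meas rel',(np.array([.519,.2145])-o[:2])@np.c_[x,y])
```

```text
[[0.583 0.239 0.008]
 [0.556 0.155 0.008]
 [0.497 0.175 0.008]
 [0.523 0.257 0.008]] [0.5396861  0.20630205 0.008     ] y [0.29777896 0.95463485] x [ 0.95463485 -0.29777896] yaw -0.30236522572563423
roller pred [0.51677486 0.21344874] lamp rel [-0.00879777  0.03328829] roller meas rel [-0.02218885  0.00166617]
```

{"name": "carry_out", "arguments": {"deltas": [[[-30,-22,0,0,0,-0.017],[-60,-44,0,0,0,-0.017],[-90,-66,0,0,0,-0.017],[-120,-88,0,0,0,-0.017],[-150,-110,0,0,0,-0.017],[-180,-132,0,0,0,-0.017],[-210,-154,0,0,0,-0.017],[-240,-176,0,0,0,-0.017]]], "jaw": -1}}

```text
time: 1.1
position: [0.3699, 0.3492, 0.2312]
ee_rot: [-3.141, -0.0, 2.838]
ft_force: [0.2, -0.3, 0.4]
gripper_width: 0.0001
finger_force: 0.0
```

{"name": "carry_out", "arguments": {"deltas": [[[-28,-20,0,0,0,0],[-56,-40,0,0,0,0],[-84,-60,0,0,0,0],[-112,-80,0,0,0,0],[-140,-100,0,0,0,0],[-165,-118,0,0,0,0],[-182,-130,0,0,0,0],[-182,-130,0,0,0,0]]]}}

```text
time: 2.1
position: [0.5046, 0.1706, 0.231]
ee_rot: [-3.141, -0.0, 2.835]
ft_force: [0.5, 0.3, -0.4]
gripper_width: 0.0001
finger_force: 0.0
```

```bash
cat >> h.py <<'E'
def rel():
    from rig import read_state
    from scipy.spatial.transform import Rotation as Ro
    s=read_state();R=Ro.from_euler('xyz',s['ee_rot']).as_matrix()
    y=np.array([.298,.9546]);x=np.array([y[1],-y[0]]);o=np.array([.5404,.2070])
    p=s['position'];print('t',s['time'],'pos',p.round(4),'rot',s['ee_rot'].round(3),'F',s['ft_force'].round(1),'w',s['gripper_width'])
    q=p[:2]-o;print('switch frame x,y',q@x,q@y,p[2]);print('tool axes in switch',R[:2,0]@x,R[:2,0]@y,R[:2,1]@x,R[:2,1]@y)
E
python3 - <<'E'
from h import *;rel()
from rig import get_image
d=get_image('wrist');b=None
cv2.imwrite('pics/w.png',d['frame'][:,:,::-1]);np.savez('w',**d)
E
```

```text
t 2.1 pos [0.5046 0.1706 0.231 ] rot [-3.141 -0.     2.835] F [ 0.5  0.3 -0.4] w 5.719886654045197e-05
switch frame x,y -0.023318119651667243 -0.04543746484550155 0.23102813652570833
tool axes in switch -1.0000261956997958 0.00357218554521152 0.0035721266311040415 1.0000259715614759
```

View pics/w.png

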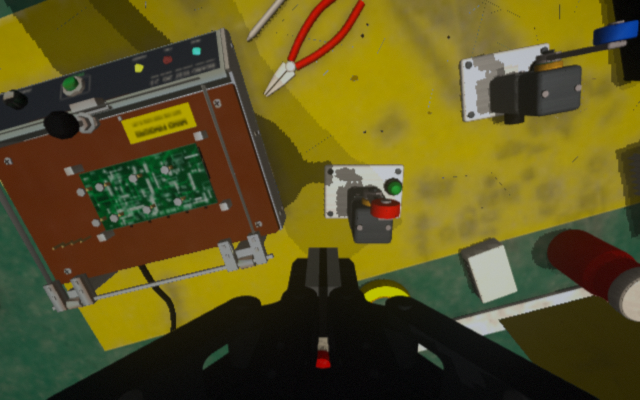

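The wrist view shows the shut fingertips at (322,250) and the red roller at about (385,207), upright and to the fingers' +y side, with nothing between them.

Run:
```python
from h import *
d=dict(np.load('w.npz'));b,k=blob(d,0,(368,195,404,222));p=onplane(d,b,.14);print(b,k,p)
y=np.array([.298,.9546]);x=np.array([y[1],-y[0]]);q=p[:2]-np.array([.5404,.2070]);print(q@x,q@y)
```

```text
(np.float64(384.68884120171674), np.float64(209.2618025751073)) 466 [0.51855177 0.21392766 0.14      ]
-0.022920758195182248 0.00010237220121852375
```

{"name": "carry_out", "arguments": {"deltas": [[[0,-5,15,0,0,0],[0,-5,35,0,0,0],[0,-5,55,0,0,0],[0,-5,75,0,0,0],[0,-5,95,0,0,0],[0,-5,106,0,0,0],[0,-5,113,0,0,0],[0,-5,113,0,0,0]]]}}

```text
time: 3.15
position: [0.5024, 0.1672, 0.1181]
ee_rot: [-3.141, -0.0, 2.838]
ft_force: [-0.2, -0.6, 0.4]
gripper_width: 0.0001
finger_force: 0.0
```

{"name": "carry_out", "arguments": {"deltas": [[[0,8,0,0,0,0],[0,16,0,0,0,0],[0,24,0,0,0,0],[0,30,0,0,0,0],[0,36,0,0,0,0],[0,41,0,0,0,0],[0,45,0,0,0,0],[0,45,0,0,0,0]]]}}

```text
time: 4.15
position: [0.5161, 0.2102, 0.1182]
ee_rot: [-3.141, -0.0, 2.838]
ft_force: [-0.7, -1.4, -0.7]
gripper_width: -0.0002
finger_force: 0.8
```

```bash
cat >> h.py <<'E'
def look(n):
    from rig import get_image
    rel();ims=[]
    # predicted roller location vs angle
    y=np.array([.298,.9546]);x=np.array([y[1],-y[0]]);o=np.array([.5404,.2070])
    for c,hue in(('scene',0),('top',0),('wrist',0)):
        d=get_image(c);a=np.radians(np.arange(0,76,10))
        P=[np.r_[o-.024*x+.065*np.sin(t)*y,.075+.065*np.cos(t)] for t in a]
        uv=proj(d,P);u,v=uv[4].astype(int);print(c,uv.round(0).tolist())
        u=np.clip(u,50,590);v=np.clip(v,50,350)
        f=np.ascontiguousarray(d['frame'][v-50:v+50,u-50:u+50])
        try:print('blob',blob(d,0,(u-28,v-28,u+28,v+28)))
        except Exception as e:print(e)
        ims.append(cv2.resize(f,(260,260),interpolation=2))
    cv2.imwrite(n,np.hstack(ims)[:,:,::-1])
E
python3 -c "
from h import *;look('pics/p1.png')"
```

```text
t 4.15 pos [0.5161 0.2102 0.1182] rot [-3.141 -0.     2.838] F [-0.7 -1.4 -0.7] w -0.00021134150483822776
switch frame x,y -0.02418237104767761 -0.0042479235871115545 0.11818667627024967
tool axes in switch -1.0000319366147488 0.001125589127070857 0.0011255592719724363 1.0000319223666758
scene [[374.0, 195.0], [369.0, 191.0], [365.0, 188.0], [361.0, 186.0], [358.0, 185.0], [355.0, 185.0], [352.0, 187.0], [350.0, 189.0]]
blob ((np.float64(nan), np.float64(nan)), 0)
top [[364.0, 185.0], [359.0, 183.0], [353.0, 181.0], [348.0, 180.0], [343.0, 179.0], [339.0, 178.0], [336.0, 178.0], [333.0, 177.0]]
blob ((np.float64(nan), np.float64(nan)), 0)
wrist [[335.0, 293.0], [362.0, 291.0], [386.0, 288.0], [408.0, 282.0], [424.0, 274.0], [436.0, 266.0], [443.0, 258.0], [445.0, 249.0]]
blob ((np.float64(400.40796019900495), np.float64(285.8407960199005)), 201)h.py:11: RuntimeWarning: Mean of empty slice.
  v,u=np.nonzero(m);return (u.mean()+u0,v.mean()+v0),len(u)
  ret = ret.dtype.type(ret / rcount)
```

View pics/p1.png

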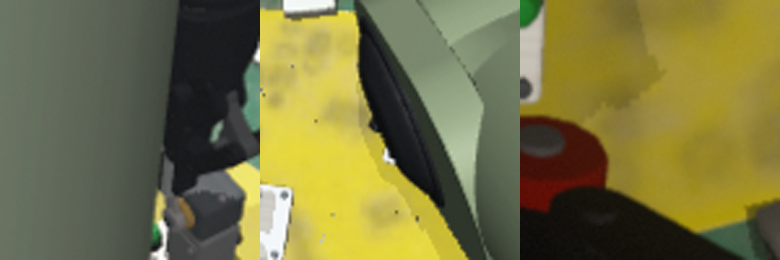

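The wrist panel shows the roller's right edge at about u=407, so its centre is at about 384. That is roughly 19 degrees, as the contact model predicts. Next I'll push 20 mm more.

{"name": "carry_out", "arguments": {"deltas": [[[0,5,0,0,0,0],[0,10,0,0,0,0],[0,15,0,0,0,0],[0,18,0,0,0,0],[0,20,0,0,0,0],[0,20,0,0,0,0],[0,20,0,0,0,0],[0,20,0,0,0,0]]]}}

```text
time: 5.3
position: [0.522, 0.2291, 0.1183]
ee_rot: [-3.141, -0.0, 2.838]
ft_force: [-1.8, -4.4, -2.0]
gripper_width: 0.0001
finger_force: 2.2
```

```bash
python3 -W ignore -c "
from h import *;look('pics/p2.png')
from rig import get_image
d=get_image('wrist')['frame'];cv2.imwrite('pics/p2w.png',d[150:350,260:500,::-1].repeat(3,0).repeat(3,1))"
```

```text
t 5.3 pos [0.522  0.2291 0.1183] rot [-3.141 -0.     2.838] F [-1.8 -4.4 -2. ] w 7.620799489779574e-05
switch frame x,y -0.024180847964240523 0.015576643558240141 0.1182747770746615
tool axes in switch -1.0000317256933982 0.0012951467565592717 0.001295116892609477 1.0000317260663754
scene [[374.0, 195.0], [369.0, 191.0], [365.0, 188.0], [361.0, 186.0], [358.0, 185.0], [355.0, 185.0], [352.0, 187.0], [350.0, 189.0]]
blob ((np.float64(nan), np.float64(nan)), 0)
top [[364.0, 185.0], [359.0, 183.0], [353.0, 181.0], [348.0, 180.0], [343.0, 179.0], [339.0, 178.0], [336.0, 178.0], [333.0, 177.0]]
blob ((np.float64(nan), np.float64(nan)), 0)
wrist [[287.0, 293.0], [314.0, 291.0], [340.0, 288.0], [362.0, 282.0], [381.0, 274.0], [394.0, 266.0], [403.0, 258.0], [408.0, 249.0]]
blob ((np.float64(377.10084033613447), np.float64(280.00763941940414)), 1309)
```

View pics/p2w.png

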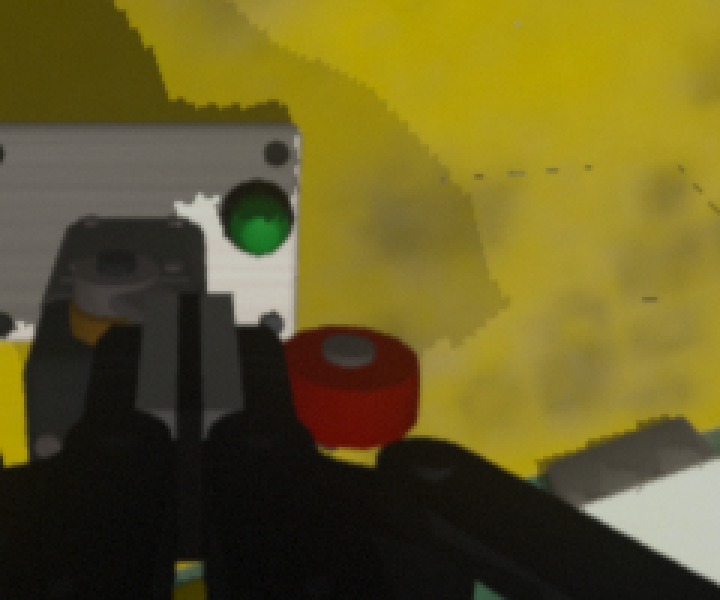

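The roller's centre is at about full-image (377,279), roughly 38 degrees, and the sideways force of about 4.7 N agrees. I'll nudge 1 mm further and hold, then back off.

{"name": "carry_out", "arguments": {"deltas": [[[0,1,0,0,0,0],[0,1,0,0,0,0],[0,1,0,0,0,0],[0,1,0,0,0,0],[0,1,0,0,0,0],[0,1,0,0,0,0],[0,1,0,0,0,0],[0,0,0,0,0,0]]]}}

```text
time: 6.5
position: [0.5222, 0.2292, 0.1184]
ee_rot: [3.141, 0.0, 2.838]
ft_force: [-1.7, -3.3, 1.4]
gripper_width: 0.0001
finger_force: 1.8
```

{"name": "carry_out", "arguments": {"deltas": [[[0,-8,0,0,0,0],[0,-17,0,0,0,0],[0,-26,0,0,0,0],[0,-35,0,0,0,0],[0,-45,0,0,0,0],[0,-56,0,0,0,0],[0,-65,0,0,0,0],[0,-70,0,0,0,0]]]}}

```text
time: 7.5
position: [0.501, 0.1617, 0.1184]
ee_rot: [3.142, 0.0, 2.837]
ft_force: [-0.1, -0.1, -0.4]
gripper_width: 0.0002
finger_force: 0.0
```

{"name": "carry_out", "arguments": {"deltas": [[[0,0,-15,0,0,0],[0,0,-35,0,0,0],[0,0,-55,0,0,0],[0,0,-75,0,0,0],[0,0,-95,0,0,0],[0,0,-106,0,0,0],[0,0,-113,0,0,0],[0,0,-113,0,0,0]]]}}

```text
time: 8.5
position: [0.5012, 0.1624, 0.2314]
ee_rot: [3.141, 0.0, 2.838]
ft_force: [0.3, -0.4, 0.4]
gripper_width: 0.0002
finger_force: 0.0
```

Run:
```python
from h import *;rel()
from rig import get_image
d=get_image('wrist');cv2.imwrite('pics/end.png',d['frame'][:,:,::-1])
y=np.array([.298,.9546]);x=np.array([y[1],-y[0]]);o=np.array([.5404,.2070])
u,v=proj(d,[np.r_[o-.024*x,.14]])[0].astype(int)
b,k=blob(d,0,(u-20,v-20,u+20,v+20));q=onplane(d,b,.14)[:2]-o;print(u,v,b,k,q@x,q@y)
```

```text
t 8.5 pos [0.5012 0.1624 0.2314] rot [3.141 0.    2.838] F [ 0.3 -0.4  0.4] w 0.00021465382633566
switch frame x,y -0.02418749758149833 -0.05423379617388558 0.23143232127828417
tool axes in switch -1.000031922160186 0.0011363155740743563 0.0011362913779752813 1.000031921427237
396 208 (np.float64(396.6551724137931), np.float64(210.2176724137931)) 464 -0.02294794194857775 0.0005019500889774074
```

View pics/end.png

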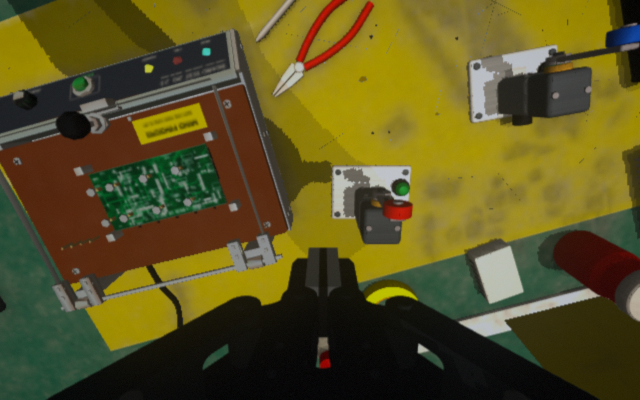

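The roller is back upright at (397,210), 0.5 mm from its rest position, and the gripper is clear of everything.

```bash
python3 -c "
from rig import job_done;print(job_done())"
```

```text
the job is handed in; nothing more can be done
None
```

I pushed the red switch's arm about 38–40° towards its green lamp, held it there for about 1.5 s and let it spring back upright, never touching the blue switch; the job is handed in, and no verdict was returned.

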